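# Set out an ointment order for labelling

## Task

Set out the green bench mat for labelling an order: stand the white-lidded jar exactly half-way between the roll of labels and the tall white tub, in line with them, and put the small red-lidded jar centred on top of its lid. Stand the brown black-capped bottle directly in front of the roll of labels and the blue-lidded jar directly in front of the tub (in front is towards the mat's long edge nearest the robot, square to that edge), each with a gap of about 3 cm to the thing behind it. Everything ends upright and let go, and the roll of labels, the tub, the red-teat dropper bottle and the open jar stay where they stand.

Things in the scene. Friction and masses are not known exactly. Their poses are not given: they have to be found in the camera images.
- mat: flat green mat with pale border, 210 x 340 x 3 mm, fixed. Origin: middle of underside; x across it, away from the robot, y along it to the left; turned up to 0.12 rad. Roll and tub stand on it at mat x = +40 mm, y = +115 and -115 mm (which is which changes). A wall cabinet hangs over the back: underside 0.58 m up, front 0.61 m ahead of the robot base axis; keep wrist and forearm clear.
- label_reel: roll of white labels on a brown core, lying flat, 70 mm across, 36 mm high, loose, stays where it is. Origin: centre of its underside, 3 mm above the worktop on the mat; x and y lie along those of the mat.
- tub: tall white screw-lid tub with a blue band on its label, 68 mm across, 90 mm high, loose, stays where it is. Origin: centre of its underside, 3 mm above the worktop on the mat; x and y lie along those of the mat.
- white_jar_mid (a point): The point is its centre, half-way up, on its upright axis (z); it is round, so its yaw has no meaning. White ointment jar with a closed flat white lid, 62 mm across the lid (body 60), 58 mm high, about 0.14 kg. Starts on the worktop beside the mat.
- red_jar_mid (a point): The point is its centre, half-way up, on its upright axis (z); it is round, so its yaw has no meaning. Small white ointment jar with a red lid, 45 mm across, 40 mm high, about 0.08 kg. Starts on the worktop beside the mat.
- brown_bottle_mid (a point): The point is its centre, half-way up, on its upright axis (z); it is round, so its yaw has no meaning. Brown bottle with a black cap, 48 mm across the body, 100 mm high with the cap; the straight body reaches above half height. About 0.15 kg. Starts on the worktop beside the mat.
- blue_jar_mid (a point): The point is its centre, half-way up, on its upright axis (z); it is round, so its yaw has no meaning. White ointment jar with a blue lid, 50 mm across, 46 mm high, about 0.10 kg. Starts on the worktop beside the mat.
- dropper_mid (a point): The point is its centre, half-way up, on its upright axis (z); it is round, so its yaw has no meaning. Brown dropper bottle with a pointed red rubber teat, 42 mm across, 134 mm high. A bystander on the worktop among the jars: stays where it is.
- open_jar_mid (a point): The point is its centre, half-way up, on its upright axis (z); it is round, so its yaw has no meaning. White ointment jar without a lid, open at the top, 60 mm across, 46 mm high. A bystander on the worktop among the jars: stays where it is.

How it is judged:
At the end, for the whole second after the job is handed in: White jar midway between label roll and tub and on their line (15 mm each way); red jar on its lid (12 mm); brown bottle before the roll, blue jar before the tub, gaps 15-45 mm, 15 mm sideways; all upright (0.12 rad), at rest; roll, tub, dropper bottle, open jar upright, moved under 15 mm (x of white_jar_mid in the frame of mat between 0.025 and 0.055 m and y of white_jar_mid in the frame of mat between -0.015 and 0.015 m and x of brown_bottle_mid in the frame of label_reel between -0.104 and -0.074 m and y of brown_bottle_mid in the frame of label_reel between -0.015 and 0.015 m and x of blue_jar_mid in the frame of tub between -0.104 and -0.074 m and y of blue_jar_mid in the frame of tub between -0.015 and 0.015 m and horizontal distance between red_jar_mid and white_jar_mid below 0.012 m and height (world z) of white_jar_mid between 0.026 and 0.038 m and angle between each of white_jar_mid, red_jar_mid, brown_bottle_mid, blue_jar_mid, label_reel, tub, dropper_mid, open_jar_mid's own z axis and vertical below 0.12 rad and linear speed of each of white_jar, red_jar, brown_bottle, blue_jar below 0.02 m/s and angular speed of each of white_jar, red_jar, brown_bottle, blue_jar below 0.2 rad/s and height (world z) of red_jar_mid between 0.075 and 0.087 m and height (world z) of brown_bottle_mid between 0.047 and 0.059 m and height (world z) of blue_jar_mid between 0.02 and 0.032 m and distance of each of label_reel, tub, dropper_mid, open_jar_mid from where it was at the start of the episode below 0.015 m); the robot touches nothing.
It fails at once if the roll of labels is pushed away (15 mm or more) or tipped (distance of label_reel from where it was at the start of the episode above 0.015 m or angle between label_reel's own z axis and vertical above 0.3 rad).
It fails at once if the white tub is pushed away (15 mm or more) or tipped (distance of tub from where it was at the start of the episode above 0.015 m or angle between tub's own z axis and vertical above 0.3 rad).
It fails at once if the dropper bottle is pushed away (15 mm or more) or tipped (distance of dropper_mid from where it was at the start of the episode above 0.015 m or angle between dropper_mid's own z axis and vertical above 0.3 rad).
It fails at once if the open jar is pushed away (15 mm or more) or tipped (distance of open_jar_mid from where it was at the start of the episode above 0.015 m or angle between open_jar_mid's own z axis and vertical above 0.3 rad).
It also fails if it takes over 144 s, if anything falls off the work surface, if the arm or the gripper's body presses on something with over 40 N, if the wrist force passes 120 N, or if a joint passes its speed limit or range.

## Robot

A 6-joint arm with a two-finger parallel gripper is mounted at the origin on a cart in front of the work surface, level with it; the furniture and walls round the work are solid. World frame = base frame: x ahead of the robot, y to its left, z up, the work surface at z = 0. Lengths are in m, angles in rad, forces in N, time in s.
With the tool pointing down it reaches from about 0.3 to 0.875 m from the base axis. Payload 6.4 kg.
Tool frame: the origin (TCP) lies at the very end of the fingers, on their centre line; the grasp point (between the pads) lies ctrl.pinch_z behind it (ctrl.pinch_z is the distance from the TCP to the grasp point, in m); y points along the fingers, z is the direction in which the jaws open and shut, and the axes are right-handed (so a half turn about y gives the same grasp; the last joint's range is limited). The gripper opens to 85 mm and grips with 20 to 120 N. Pads are 22 mm wide; open, the fingers measure 114 mm over their backs; the gripper's body (76 mm by 85 mm) begins 54 mm behind the grasp point. The pads swing forward as they close: fully open they stand 13 mm farther back than shut.
Start: joints at [1.015, 0.181, 1.607, -0, 1.354, -0.206], TCP at [0.197, 0.54, 0.202] pointing down, gripper open.
Joint ranges: [-2.99, 2.99], [-0.89, 2.07], [0.3, 2.58], [-1.14, 4.28], [0, 2.63], [-3.12, 3.12]. Speed limits (rad/s): [2.57, 2.57, 3.01, 3.14, 3.14, 3.14].

## Interface

Orientations are given as a unit quaternion [w, x, y, z].
In Python, from bench import ctrl gives the robot as it stands.
- The arm moves only by the shell command python3 -m pendant 'ROWS'. ROWS is JSON, one flat list of numbers, 7 for each row, row after row: the shift along the world's x, y, z in m, then the turn, a rotation vector about the world's x, y, z in degrees, then the finger opening in m, from 0 to 0.0854. In form: [tx, ty, tz, rx, ry, rz, hand, tx, ty, tz, rx, ry, rz, hand, ...]. A call has 1 to 12 rows; each row shifts and turns the commanded pose from where the row before left it; what a row does not reach is not made up. A row lasts 1/8 s, in which the tool goes at most 62.5 mm and 10.7 degrees, less where a joint would pass 70% of its speed; a pose out of reach is approached as far as the arm can. A call with a gripper value outside its range is refused whole. The fingers move at their own pace and stop on an object; the grip force is fixed at half the most. Time passes only in rows, so rows that do not move let the fingers close. It gives the time, the measured TCP pose, the force and the opening at its end, in the units of the state.
- ctrl.get_obs(): the state, without advancing time (a new reading comes with each control period).
- ctrl.camera(name): name is "scene" or "top" or "wrist"; returns the picture (384x512x3 uint8, red, green, blue); there is no depth.
- ctrl.camera_info(name): a dict with "fx", "fy", "cx", "cy" (pixels), "origin" and "rotation" of the camera in the world; the wrist camera has in their place "tool_from_camera" (4x4, takes a point from camera to tool coordinates, whose origin is the TCP and whose axes are the tool frame's). Camera axes: x right, y down, z forward; pixel columns grow to the right and rows downward; lengths in m; the calibration is good to about 2 mm. A picture is of the moment at which its call begins: read the wrist's pose just before it. camera_info takes no time and is no camera call.
- ctrl.hand_in(): hands the job in, once; it reports no verdict.
Trained networks look in the newest picture that a camera, given by its name, has taken for a name from the list of things; names that differ only in an ending like _2 or _b are one class to them, and where a whole thing is asked for, a point or a joint stands for the part that bears it (a point fixed in the world has none). Each returns a list of dicts, best first, with "score" (0 to 1); they miss things now and then, are a little off and sometimes report something else, mostly with a low value. They report only what shows in the picture. A call takes as long as a camera call.
- ctrl.silhouettes(target, camera): "mask" (384x512 bool, what is visible of it) and "bbox" ([left, top, right, bottom] in pixels, round what is visible of it).
The state is a dict: "time_s": time; "q": joint angles; "dq": joint speeds; "joint_efforts": joint torques, N m; "eef_pos": TCP position; "eef_rot": TCP orientation; "wrist_force": force on the tool from outside, world axes, zero at the start; "torque": the same for the moment, N m; "opening": opening from 0.0 (shut) to 1.0 (fully open).
Only numpy, scipy, OpenCV 4.12 (cv2) and the standard library are available. Lean on these libraries where they do the work, as an engineer would, in place of code of your own. Each camera call takes 0.05 s, during which the arm holds its last target.

## Working session

There is one attempt and no reset: what is moved stays moved. The work goes in short steps, Python scripts to look and compute and a shell command to move; the robot and the scene stay as the last step left them, time stands still between calls to the robot, and variables do not carry over. Pictures are saved under pics/ and viewed, and the job is handed in when it is done.

```bash
ls; mkdir -p pics; python3 - <<'E'
from bench import ctrl
import cv2
o=ctrl.get_obs()
print({k:(v if not hasattr(v,'round') else v) for k,v in o.items()}, ctrl.pinch_z)
for c in ["scene","top","wrist"]:
    im=ctrl.camera(c); cv2.imwrite(f"pics/{c}0.png",cv2.cvtColor(im,cv2.COLOR_RGB2BGR)); print(c,ctrl.camera_info(c))
E
```

```text
pics
{'time_s': 0.0, 'q': array([ 1.01468413e+00,  1.81537121e-01,  1.60799638e+00, -2.49642942e-06,
        1.35382501e+00, -2.06294915e-01]), 'dq': array([-2.00023187e-05,  1.19297737e-03, -1.96918792e-04, -7.90895512e-05,
        2.79223132e-03,  7.45349316e-04]), 'joint_efforts': array([ 6.36841451e-04, -4.44876587e+01, -3.51335263e+01, -3.31929205e-04,
        9.04248096e-03,  1.69521502e-05]), 'eef_pos': array([0.19672331, 0.53965777, 0.20159204]), 'eef_rot': array([-0.69573799,  0.69689765, -0.12328067,  0.12281772]), 'wrist_force': array([-0.42230379,  0.15239451, -0.12122483]), 'torque': array([-0.0063133 ,  0.03570771,  0.00328218]), 'opening': 0.999897332015197} 0.0187
scene {'fx': 368.4367860373326, 'fy': 368.4367860373326, 'cx': 254.69731461616863, 'cy': 193.35746377368204, 'origin': array([ 0.58322284, -0.49131626,  0.94397961]), 'rotation': array([-0.26723028,  0.95617746,  0.1158799 , -0.0297404 ])}
top {'fx': 356.02661322275344, 'fy': 356.02661322275344, 'cx': 255.32363139781594, 'cy': 184.67182037078373, 'origin': array([0.19785653, 0.01149648, 1.26962021]), 'rotation': array([ 0.07707565, -0.66919819,  0.7345744 , -0.08144677])}
wrist {'fx': 278.6161371579564, 'fy': 278.6161371579564, 'cx': 257.37965562501535, 'cy': 190.32309821485876, 'tool_from_camera': array([[ 6.06822116e-04,  9.56352459e-01,  2.92214999e-01,
        -7.51819447e-02],
       [ 5.39928757e-04, -2.92215324e-01,  9.56352400e-01,
        -1.71565964e-01],
       [ 9.99999670e-01, -4.22560506e-04, -6.93684916e-04,
         2.37680356e-04],
       [ 0.00000000e+00,  0.00000000e+00,  0.00000000e+00,
         1.00000000e+00]])}
```

View pics/scene0.png

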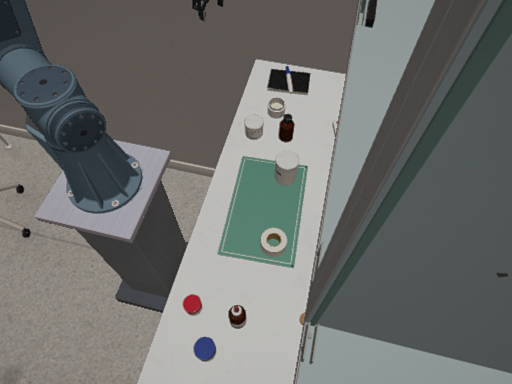

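View pics/top0.png

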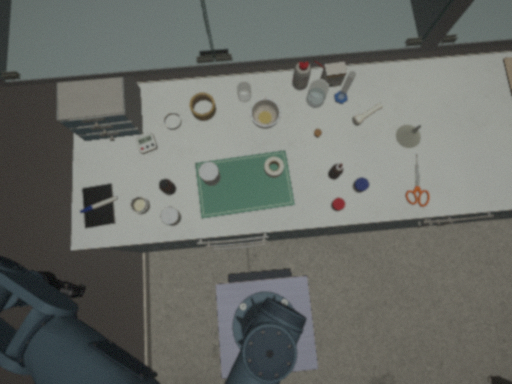

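View pics/wrist0.png

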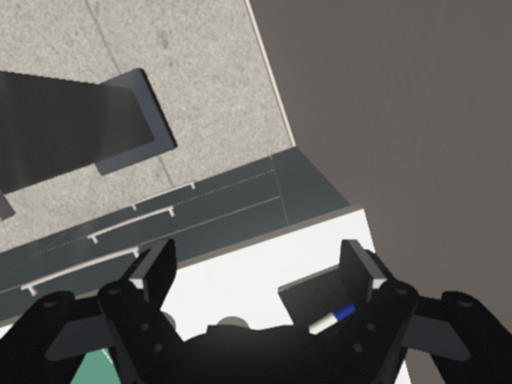

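```bash
cat > h.py <<'E'
import numpy as np, cv2
from scipy.spatial.transform import Rotation as R
from scipy.optimize import least_squares
from bench import ctrl
OBJ={'white_jar_mid':(31,58),'red_jar_mid':(22.5,40),'brown_bottle_mid':(24,100),'blue_jar_mid':(25,46),'dropper_mid':(21,134),'open_jar_mid':(30,46),'label_reel':(35,36),'tub':(34,90)}
def rot(q): return R.from_quat([q[1],q[2],q[3],q[0]]).as_matrix()
def cam(c):
    i=ctrl.camera_info(c)
    if 'origin' in i: return i,rot(i['rotation']),np.array(i['origin'])
    o=ctrl.get_obs(); T=i['tool_from_camera']; Rt=rot(o['eef_rot'])
    return i,Rt@T[:3,:3],Rt@T[:3,3]+o['eef_pos']
def proj(cm,P):
    i,Rm,t=cm; p=(np.atleast_2d(P)-t)@Rm
    return np.c_[i['fx']*p[:,0]/p[:,2]+i['cx'],i['fy']*p[:,1]/p[:,2]+i['cy']]
def ray(cm,uv,z):
    i,Rm,t=cm; d=Rm@np.array([(uv[0]-i['cx'])/i['fx'],(uv[1]-i['cy'])/i['fy'],1]); return t+d*(z-t[2])/d[2]
def cyl(x,y,z,r,h,n=48):
    a=np.linspace(0,2*np.pi,n,endpoint=False); c=np.c_[x+r*np.cos(a),y+r*np.sin(a)]
    return np.r_[np.c_[c,np.full(n,z)],np.c_[c,np.full(n,z+h)]]
def bb(uv): return np.r_[uv.min(0),uv.max(0)]
def fit(name,cb,z0,guess):
    r,h=[v/1000 for v in OBJ[name]]
    f=lambda p:np.concatenate([bb(proj(cm,cyl(p[0],p[1],z0,r,h)))-b for cm,b in cb])
    s=least_squares(f,guess); return s.x,f(s.x)
def snap(c,name=None):
    im=ctrl.camera(c)
    if name: cv2.imwrite(f"pics/{name}.png",cv2.cvtColor(im,cv2.COLOR_RGB2BGR))
    return im
E
python3 - <<'E'
from h import *
np.set_printoptions(precision=4,suppress=True)
for c in ('top','scene'):
    snap(c)
cms={c:cam(c) for c in('top','scene')}
for n in OBJ:
    z0=0.003 if n in('label_reel','tub') else 0
    cb=[]
    for c in('top','scene'):
        L=ctrl.silhouettes(n,c)
        print(n,c,[(round(float(d['score']),2),np.array(d['bbox']).tolist()) for d in L[:3]])
        if L: 
            ys,xs=np.nonzero(L[0]['mask']); b=np.array([xs.min(),ys.min(),xs.max()+1,ys.max()+1])-.0
            cb.append((cms[c],b,c))
    for cm,b,c in cb:
        g=ray(cm,((b[0]+b[2])/2,(b[1]+b[3])/2),0.03)[:2]; p,e=fit(n,[(cm,b)],z0,g); print('   ',c,p,e.round(1))
    p,e=fit(n,[x[:2] for x in cb],z0,g); print('   both',p,e.round(1))
for c in('top','scene'):
    L=ctrl.silhouettes('mat',c)
    print('mat',c,[(round(float(d['score']),2),np.array(d['bbox']).tolist()) for d in L[:3]])
    m=L[0]['mask'].astype(np.uint8); cs,_=cv2.findContours(m,cv2.RETR_EXTERNAL,cv2.CHAIN_APPROX_NONE)
    k=max(cs,key=cv2.contourArea)[:,0,:]
    P=np.array([ray(cms[c],uv,0.003)[:2] for uv in k],np.float32)
    r=cv2.minAreaRect(P*1000); print(r)
print(ctrl.get_obs()['time_s'])
E
```

```text
white_jar_mid top [(0.66, [158.5, 208.2, 181.0, 226.7]), (0.63, [130.0, 196.0, 149.0, 215.8])]
white_jar_mid scene [(0.74, [244.7, 112.8, 264.3, 136.9])]
    top [0.3954 0.2945] [-0.8  0.1  0.8 -0.1]
    scene [0.3929 0.2901] [-0.2 -0.8  0.2  0.7]
   both [0.3938 0.2926] [-0.2  0.5  1.4  0.3  0.3 -1.3  0.7  0.2]
red_jar_mid top [(0.72, [332.7, 196.1, 347.0, 212.7]), (0.39, [348.4, 176.3, 371.4, 193.7])]
red_jar_mid scene [(0.74, [180.9, 294.3, 205.1, 317.7]), (0.24, [219.1, 157.8, 306.1, 269.3])]
    top [ 0.3846 -0.2986] [-0.6 -0.2  0.6  0.2]
    scene [ 0.3819 -0.299 ] [-0.3 -0.8  0.3  0.8]
   both [ 0.3828 -0.2989] [-0.5  0.3  0.8  0.7  0.1 -0.8  0.6  0.8]
brown_bottle_mid top [(0.48, [161.3, 179.5, 174.6, 193.3])]
brown_bottle_mid scene [(0.68, [274.8, 114.3, 292.6, 144.0]), (0.62, [216.1, 155.6, 307.3, 270.8])]
    top [0.4949 0.2971] [-1.7 -1.7  1.9  1.8]
    scene [0.4972 0.2936] [-0.8 -1.3  0.7  1.3]
   both [0.4961 0.2957] [-1.3 -2.1  2.3  1.4 -1.  -1.9  0.5  0.7]
blue_jar_mid top [(0.54, [349.4, 179.0, 374.4, 192.2])]
blue_jar_mid scene [(0.98, [191.7, 336.5, 217.2, 360.8])
[... 824 characters left out ...]
.5413 -0.0878] [ 0.3  0.4 -0.3 -0.4]
   both [ 0.5407 -0.0858] [ 1.  -0.5  0.7 -0.2  0.3 -0.3 -0.3 -1.1]
tub top [(0.73, [200.1, 162.2, 222.4, 184.4])]
tub scene [(0.85, [273.3, 147.8, 299.9, 184.1])]
    top [0.5302 0.1441] [ 0.3 -1.  -0.3  1. ]
    scene [0.5267 0.1448] [ 0.4 -0.6 -0.4  0.6]
   both [0.5281 0.1444] [ 0.3 -0.4 -0.4  1.6  0.8 -0.4  0.1  0.8]
mat top [(0.61, [199.3, 159.0, 219.6, 186.0]), (0.59, [195.4, 153.0, 294.1, 218.6])]
((545.3299560546875, 152.398681640625), (90.6327896118164, 73.84522247314453), 22.106325149536133)
mat scene [(0.77, [215.1, 156.2, 307.9, 270.3])]
((493.1332092285156, 26.177230834960938), (214.8605194091797, 343.4617004394531), 3.0602340698242188)
1.15
```

```bash
python3 - <<'E'
from h import *
np.set_printoptions(precision=4,suppress=True)
o=ctrl.get_obs(); M=rot(o['eef_rot']); print(o['eef_pos']);print(M, 'jaw angle',np.degrees(np.arctan2(M[1,2],M[0,2])))
print('camera dir',M@np.array(ctrl.camera_info('wrist')['tool_from_camera'])[:3,3])
im=cv2.imread('pics/top0.png'); cv2.imwrite('pics/z.png',cv2.resize(im[130:240,60:400],None,fx=2.35,fy=2.35,interpolation=cv2.INTER_CUBIC))
E
```

```text
[0.197  0.5402 0.2025]
[[ 0.9394 -0.      0.3427]
 [-0.3427 -0.      0.9394]
 [ 0.     -1.     -0.    ]] jaw angle 69.9593577001303
camera dir [-0.0705  0.026   0.1716]
```

View pics/z.png

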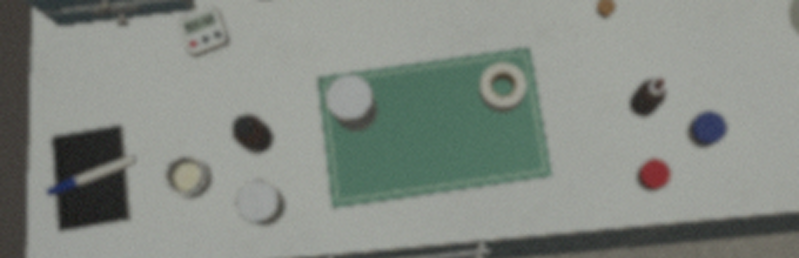

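```bash
python3 -m pendant '[0.025,-0.031,0,0,0,3,0.0854,0.025,-0.031,0,0,0,3,0.0854,0.025,-0.031,0,0,0,3,0.0854,0.025,-0.031,0,0,0,3,0.0854,0.025,-0.031,0,0,0,3,0.0854,0.024,-0.031,0,0,0,3,0.0854,0.024,-0.031,0,0,0,2,0.0854,0.024,-0.031,-0.02,0,0,0,0.0854,0,0,0,0,0,0,0.0854]'
cat >> h.py <<'E'
def wfit(name,z0=0,fn=None):
    im=snap('wrist',fn); cm=cam('wrist'); L=ctrl.silhouettes(name,'wrist')
    for d in L[:2]:
        ys,xs=np.nonzero(d['mask']); b=np.array([xs.min(),ys.min(),xs.max()+1,ys.max()+1])
        g=ray(cm,((b[0]+b[2])/2,(b[1]+b[3])/2),0.03)[:2]
        p,e=fit(name,[(cm,b)],z0,g); print(name,round(float(d['score']),2),b,p.round(4),e.round(1))
E
python3 - <<'E'
from h import *
wfit('white_jar_mid',0,'w1'); wfit('brown_bottle_mid'); wfit('open_jar_mid')
o=ctrl.get_obs(); print(o['eef_pos'],o['time_s'],o['opening'])
E
```

```text
time_s: 2.28
eef_pos: [0.3945, 0.2901, 0.1812]
eef_rot: [-0.707, 0.708, -0.002, 0.001]
wrist_force: [-0.7, 0.1, -0.5]
opening: 1.0
white_jar_mid 0.81 [234 143 291 203] [0.3941 0.2972] [ 0.1 -1.  -0.1  0.9]
brown_bottle_mid 0.87 [246 225 286 293] [0.4937 0.302 ] [-2.7 -5.   2.7  4.5]
open_jar_mid 0.67 [318 183 374 236] [0.4442 0.4035] [-1.3 -2.1  1.1  2.1]
[0.39374601 0.29315777 0.183035  ] 2.575 0.9998507050892157
```

View pics/w1.png

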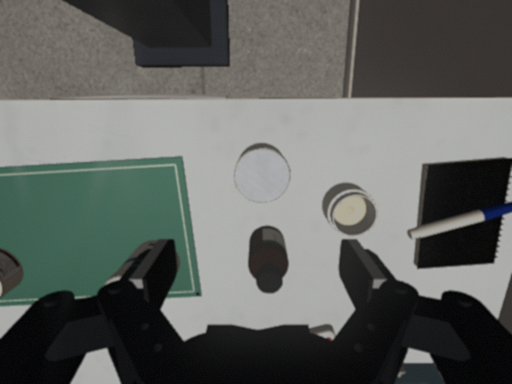

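```bash
python3 -m pendant '[0,0.003,-0.03,0,0,0,0.0854,0,0,-0.03,0,0,0,0.0854,0,0,-0.03,0,0,0,0.0854,0,0,-0.03,0,0,0,0.0854,0,0,-0.025,0,0,0,0.0854,0,0,-0.02,0,0,0,0.0854,0,0,0,0,0,0,0.0854,0,0,0,0,0,0,0.04,0,0,0,0,0,0,0.04,0,0,0,0,0,0,0.04,0,0,0,0,0,0,0.04,0,0,0,0,0,0,0.04]'; python3 -m pendant '[0,0,0,0,0,0,0.04,0,0,0,0,0,0,0.04,0,0,0.02,0,0,0,0.04,0,0,0.02,0,0,0,0.04]'
```

```text
time_s: 4.08
eef_pos: [0.3951, 0.2961, 0.0196]
eef_rot: [0.708, -0.707, -0.001, -0.001]
wrist_force: [-3.9, 0.7, 9.8]
opening: 0.664
time_s: 4.58
eef_pos: [0.3942, 0.2953, 0.0587]
eef_rot: [0.707, -0.707, -0.0, -0.0]
wrist_force: [-0.4, -0.4, -1.1]
opening: 0.665
```

```bash
python3 -m pendant '[0,-0.01,0.05,0,0,0,0.04,0,-0.038,0.05,0,0,0,0.04,0,-0.038,0.04,0,0,0,0.04,0,-0.038,0,0,0,0,0.04,0,-0.038,0,0,0,0,0.04,0,-0.038,0,0,0,0,0.04,0,-0.038,0,0,0,0,0.04,0,-0.028,0,0,0,0,0.04,0,0,0,0,0,0,0.04]';python3 - <<'E'
from h import *
wfit('tub',0.003,'w2'); wfit('label_reel',0.003)
m=ctrl.silhouettes('mat','wrist'); cm=cam('wrist')
for d in m[:2]:
    k=max(cv2.findContours(d['mask'].astype(np.uint8),0,1)[0],key=cv2.contourArea)[:,0]
    print(d['score'],cv2.minAreaRect(np.array([ray(cm,u,.003)[:2]*1000 for u in k],np.float32)))
o=ctrl.get_obs(); print(o['eef_pos'],o['time_s'],o['opening'],o['q'])
E
```

```text
time_s: 5.7
eef_pos: [0.3943, 0.028, 0.198]
eef_rot: [-0.707, 0.707, -0.001, 0.002]
wrist_force: [-0.6, 0.7, -2.1]
opening: 0.666
tub 0.89 [328 234 386 282] [0.5041 0.1505] [-10.2 -17.7   8.   17.1]
label_reel 0.5 [150 240 180 273] [ 0.5231 -0.0973] [-13.3 -11.5  14.6  12.8]
0.9 ((467.787353515625, 29.324722290039062), (161.745849609375, 341.201171875), 2.6357381343841553)
[0.3940213  0.03016434 0.19741142] 5.95 0.6624906992900726 [-2.26485853e-01 -2.47606556e-01  2.03304279e+00  2.15620673e-04
  1.35587390e+00 -1.79784854e+00]
```

View pics/w2.png

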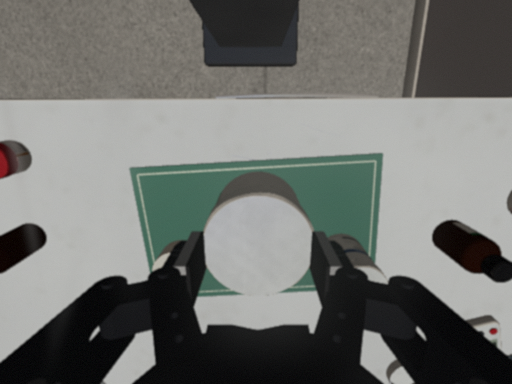

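```bash
python3 - <<'E'
from h import *
cm=cam('wrist')
a=ray(cm,(131,168),.003)[:2];b=ray(cm,(382.5,153),.003)[:2]
d=b-a;print(a,b,np.linalg.norm(d)); d/=np.linalg.norm(d); n=np.array([d[1],-d[0]])
c=(a+b)/2+.105*n; print('angle',np.degrees(np.arctan2(-d[0],d[1])),'centre',c,'white',c+.04*n,'pos',c+.04*n+.115*d,c+.04*n-.115*d)
E
```

```text
[ 0.3994857  -0.13907356] [0.37928048 0.19544615] 0.33512936072818666
angle 3.4565049841892357 centre [0.49419208 0.03451683] white [0.53411932 0.03692847] pos [0.52718587 0.15171926] [ 0.54105276 -0.07786233]
```

```bash
python3 -m pendant '[0.035,0.002,-0.02,0,0,0,0.04,0.035,0,-0.02,0,0,0,0.04,0.035,0,-0.02,0,0,0,0.04,0.035,0,-0.02,0,0,0,0.04,0,0,-0.03,0,0,0,0.04,0,0,-0.03,0,0,0,0.04,0,0,-0.02,0,0,0,0.04,0,0,-0.01,0,0,0,0.04,0,0,-0.005,0,0,0,0.04,0,0,0,0,0,0,0.04]'
```

```text
time_s: 7.2
eef_pos: [0.5349, 0.0317, 0.0232]
eef_rot: [-0.707, 0.707, 0.001, 0.001]
wrist_force: [0.6, -0.7, -2.3]
opening: 0.662
```

```bash
python3 -m pendant '[0,0,-0.001,0,0,0,0.04,0,0,0,0,0,0,0.04]'; python3 -m pendant '[0,0,-0.001,0,0,0,0.04,0,0,0,0,0,0,0.04]'
```

```text
time_s: 7.45
eef_pos: [0.5352, 0.0315, 0.0228]
eef_rot: [-0.707, 0.707, 0.001, 0.001]
wrist_force: [-2.2, 2.3, 6.9]
opening: 0.661
time_s: 7.7
eef_pos: [0.5353, 0.0315, 0.0227]
eef_rot: [-0.707, 0.707, 0.001, 0.001]
wrist_force: [-5.6, 1.5, 14.2]
opening: 0.662
```

```bash
python3 -m pendant '[0,0,0.001,0,0,0,0.0854,0,0,0,0,0,0,0.0854,0,0,0,0,0,0,0.0854,0,0,0,0,0,0,0.0854,0,0,0.03,0,0,0,0.0854,0,0,0.05,0,0,0,0.0854,-0.01,0.02,0.05,0,0,0,0.0854,-0.03,0.04,0.03,0,0,0,0.0854]'; python3 -m pendant '[0,0.04,0,0,0,0,0.0854,0,0.04,0,0,0,0,0.0854,0,0.04,0,0,0,0,0.0854,0,0.04,0,0,0,0,0.0854,0,0.04,0,0,0,0,0.0854,0,0.006,0,0,0,0,0.0854,0,0,0,0,0,0,0.0854]'
cat >> h.py <<'E'
def both(names,fn=None):
    cms={}
    for c in ('top','scene'):
        snap(c,fn and fn+c); cms[c]=cam(c)
    out={}
    for n,z0 in names:
        cb=[]
        for c in cms:
            L=ctrl.silhouettes(n,c)
            if not L: print(n,c,'none'); continue
            ys,xs=np.nonzero(L[0]['mask']); b=np.array([xs.min(),ys.min(),xs.max()+1,ys.max()+1])
            g=ray(cms[c],((b[0]+b[2])/2,(b[1]+b[3])/2),z0+.03)[:2]
            p,e=fit(n,[(cms[c],b)],z0,g); print(n,c,round(float(L[0]['score']),2),p.round(4),e.round(1)); cb.append((cms[c],b))
        if cb: out[n]=fit(n,cb,z0,g)[0]; print('    both',out[n].round(4))
    return out
E
python3 - <<'E'
from h import *
both([('white_jar_mid',.003),('tub',.003),('label_reel',.003),('brown_bottle_mid',0)],'a_')
wfit('brown_bottle_mid',0,'w3')
print(ctrl.get_obs()['eef_pos'],ctrl.get_obs()['q'])
E
```

```text
time_s: 8.7
eef_pos: [0.4958, 0.091, 0.1842]
eef_rot: [-0.707, 0.707, 0.0, 0.003]
wrist_force: [0.6, 1.6, -0.1]
opening: 0.999
time_s: 9.57
eef_pos: [0.4938, 0.2972, 0.1809]
eef_rot: [-0.707, 0.707, -0.0, -0.0]
wrist_force: [-0.5, -0.7, -0.1]
opening: 1.001
white_jar_mid top 0.62 [0.5357 0.031 ] [-0.4  0.1  0.4 -0.1]
white_jar_mid scene 0.84 [0.5341 0.0286] [-0.6 -0.5  0.5  0.5]
    both [0.5347 0.0297]
tub top 0.96 [0.5287 0.1476] [-0.7 -0.5  0.7  0.5]
tub scene 0.65 [0.5284 0.1434] [-0.2 -0.2  0.1  0.1]
    both [0.5285 0.1456]
label_reel top 0.7 [ 0.5397 -0.0827] [ 0.1 -0.1 -0.1  0.1]
label_reel scene 0.68 [0.5289 0.164 ] [ 0.1  5.3 -0.1 -5.1]
    both [0.5349 0.0467]
brown_bottle_mid top 0.71 [0.4942 0.2899] [-3.6 -1.7  3.9  1.8]
brown_bottle_mid scene 0.65 [0.4992 0.2919] [-0.3 -1.8  0.3  1.8]
    both [0.4971 0.2909]
brown_bottle_mid 0.96 [239 152 285 206] [0.493  0.3018] [-2.4 -5.5  2.4  4.7]
[0.49411274 0.29722699 0.18130165] [ 3.35808552e-01  2.03607517e-01  1.62435490e+00 -3.44254862e-06
  1.31357360e+00 -1.23402062e+00]
```

View pics/w3.png

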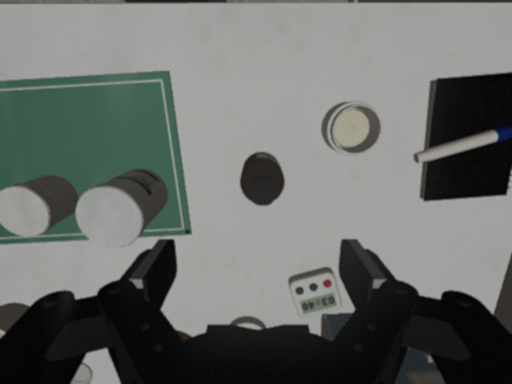

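View pics/a_top.png

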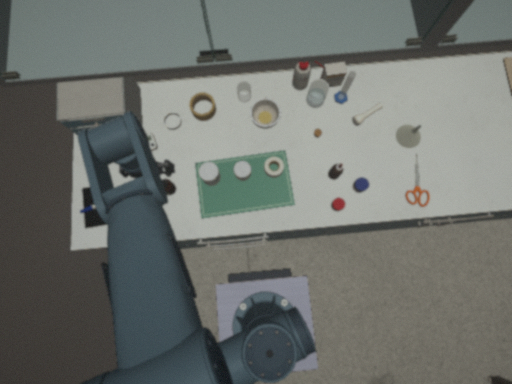

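View pics/a_scene.png

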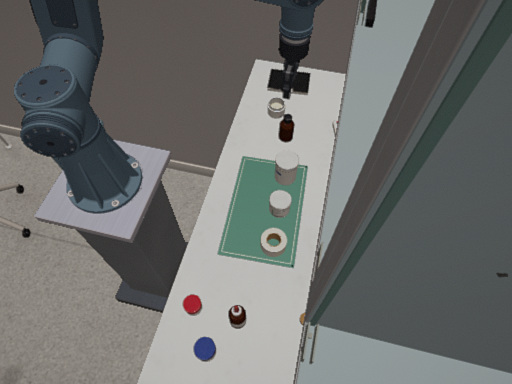

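```bash
python3 -m pendant '[0,0,-0.03,0,0,0,0.0854,0,0,-0.03,0,0,0,0.0854,0,0,-0.03,0,0,0,0.0854,0,0,-0.027,0,0,0,0.0854,0,0,-0.02,0,0,0,0.0854,0,0,-0.01,0,0,0,0.0854,0,0,0,0,0,0,0.0854,0,0,0,0,0,0,0.03,0,0,0,0,0,0,0.03,0,0,0,0,0,0,0.03,0,0,0,0,0,0,0.03,0,0,0,0,0,0,0.03]'; python3 -m pendant '[0,0,0,0,0,0,0.03,0,0,0,0,0,0,0.03,0,0,0.02,0,0,0,0.03,0,0,0.02,0,0,0,0.03,0,0,0,0,0,0,0.03]'
```

```text
time_s: 11.68
eef_pos: [0.4958, 0.299, 0.0366]
eef_rot: [0.708, -0.706, -0.001, -0.002]
wrist_force: [-1.5, 2.7, 7.5]
opening: 0.469
time_s: 12.3
eef_pos: [0.4957, 0.2979, 0.0768]
eef_rot: [0.708, -0.707, -0.001, -0.002]
wrist_force: [-1.1, 0.3, -1.9]
opening: 0.458
```

```bash
python3 -m pendant '[0,0,0.05,0,0,0,0.03,-0.01,-0.01,0.05,0,0,0,0.03,-0.034,-0.038,0,0,0,0,0.03,0,-0.04,0,0,0,0,0.03,0,-0.04,0,0,0,0,0.03,0,-0.04,0,0,0,0,0.03,0,-0.04,0,0,0,0,0.03,0,-0.04,0,0,0,0,0.03,0,-0.04,0,0,0,0,0.03,0,-0.04,0,0,0,0,0.03,0,-0.04,0,0,0,0,0.03,0,-0.02,0,0,0,0,0.03]'; python3 -m pendant '[0,0,-0.03,0,0,0,0.03,0,0,-0.03,0,0,0,0.03,0,0,-0.03,0,0,0,0.03,0,0,0,0,0,0,0.03]'; python3 - <<'E'
from h import *
wfit('label_reel',.003,'w4')
snap('scene','s4')
print(ctrl.get_obs()['eef_pos'],ctrl.get_obs()['q'])
E
```

```text
time_s: 13.8
eef_pos: [0.4494, -0.0925, 0.1738]
eef_rot: [-0.707, 0.707, -0.001, 0.001]
wrist_force: [1.2, -0.5, -1.3]
opening: 0.387
time_s: 14.3
eef_pos: [0.4474, -0.0895, 0.0818]
eef_rot: [0.708, -0.706, 0.002, 0.002]
wrist_force: [0.4, -0.5, -1.6]
opening: 0.388
label_reel 0.88 [228 265 300 329] [ 0.555  -0.0838] [-1.6 -9.4  1.6 10.1]
[ 0.4507583  -0.09097536  0.08532309] [-4.58189384e-01  6.90581549e-02  1.99163262e+00 -3.27557387e-05
  1.07942662e+00 -2.02823699e+00]
```

View pics/w4.png

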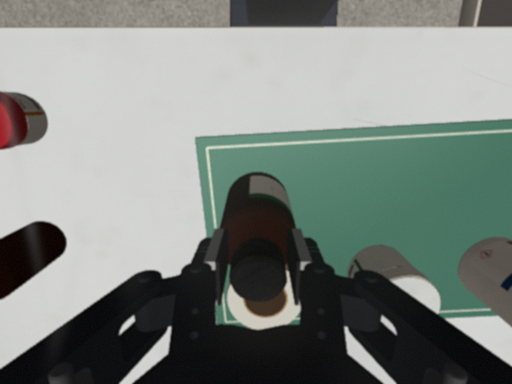

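View pics/s4.png

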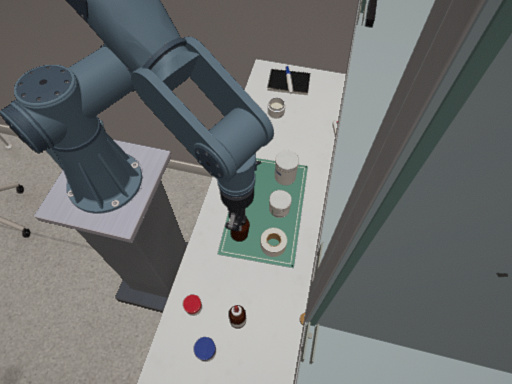

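```bash
python3 - <<'E'
from h import *
snap('wrist'); cm=cam('wrist'); L=ctrl.silhouettes('brown_bottle_mid','wrist')[0]; print(L['score'],L['bbox'])
for z in (-.01,0,.01,.02,.03,.04,.05): print(z,proj(cm,[[.4508-.024,-.091,z]]).round(1), bb(proj(cm,cyl(.4508,-.091,z,.024,.06))).round(0))
x=proj(cm,[[.4508,-.091,z] for z in (.05,.07,.09,.1,.11,.12,.13)]);print(x.round(0))
E
```

```text
0.6 [220.5, 171.3, 296.6, 302.8]
-0.01 [[257.3 159.8]] [227. 160. 288. 232.]
0 [[257.3 161.8]] [225. 162. 289. 238.]
0.01 [[257.3 164. ]] [224. 164. 290. 244.]
0.02 [[257.2 166.4]] [222. 166. 292. 250.]
0.03 [[257.2 168.9]] [220. 169. 294. 258.]
0.04 [[257.2 171.7]] [218. 172. 296. 266.]
0.05 [[257.1 174.7]] [216. 175. 298. 275.]
[[257. 204.]
 [257. 214.]
 [257. 225.]
 [257. 232.]
 [257. 239.]
 [257. 248.]
 [257. 257.]]
```

```bash
python3 -m pendant '[0,0,-0.015,0,0,0,0.03,0,0,-0.01,0,0,0,0.03,0,0,-0.003,0,0,0,0.03,0,0,0,0,0,0,0.03]';python3 -m pendant '[0,0,-0.003,0,0,0,0.03,0,0,0,0,0,0,0.03]';python3 -m pendant '[0,0,-0.002,0,0,0,0.03,0,0,0,0,0,0,0.03]'
```

```text
time_s: 15.05
eef_pos: [0.4497, -0.0905, 0.0558]
eef_rot: [0.707, -0.707, 0.001, 0.0]
wrist_force: [0.2, 0.4, -1.6]
opening: 0.388
time_s: 15.3
eef_pos: [0.4501, -0.0906, 0.0532]
eef_rot: [-0.707, 0.707, -0.0, 0.0]
wrist_force: [0.6, 0.2, -1.5]
opening: 0.387
time_s: 15.55
eef_pos: [0.45, -0.0906, 0.0512]
eef_rot: [0.707, -0.707, 0.0, -0.0]
wrist_force: [0.1, -0.2, -2.1]
opening: 0.386
```

```bash
python3 -m pendant '[0,0,-0.003,0,0,0,0.03,0,0,0,0,0,0,0.03]';python3 -m pendant '[0,0,-0.002,0,0,0,0.03,0,0,0,0,0,0,0.03]';python3 - <<'E'
from h import *
snap('wrist','w5')
E
```

```text
time_s: 15.8
eef_pos: [0.4501, -0.0907, 0.0482]
eef_rot: [-0.707, 0.707, -0.0, 0.0]
wrist_force: [-0.5, -0.7, -1.0]
opening: 0.39
time_s: 16.05
eef_pos: [0.4515, -0.0911, 0.048]
eef_rot: [-0.707, 0.707, 0.001, 0.001]
wrist_force: [-3.0, 1.2, 13.1]
opening: 0.388
```

View pics/w5.png

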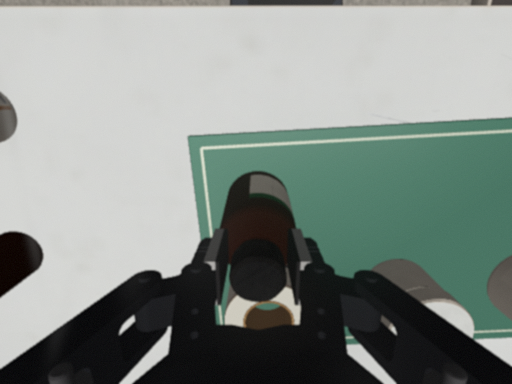

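```bash
python3 -m pendant '[0,0,0.001,0,0,0,0.05,0,0,0,0,0,0,0.07,0,0,0,0,0,0,0.0854,0,0,0,0,0,0,0.0854,0,0,0,0,0,0,0.0854,0,0,0.02,0,0,0,0.0854,0,0,0.03,0,0,0,0.0854,0,0,0.04,0,0,0,0.0854,0,0,0.04,0,0,0,0.0854]';python3 -m pendant '[-0.012,-0.035,0,0,0,0,0.0854,-0.012,-0.035,0,0,0,0,0.0854,-0.012,-0.035,0,0,0,0,0.0854,-0.012,-0.035,0,0,0,0,0.0854,-0.012,-0.035,0,0,0,0,0.0854,-0.008,-0.033,0,0,0,0,0.0854,0,0,0,0,0,0,0.0854]'; python3 - <<'E'
from h import *
both([('white_jar_mid',.003),('tub',.003),('label_reel',.003),('brown_bottle_mid',0.003),('red_jar_mid',0)],'b_')
wfit('red_jar_mid',0,'w6')
print(ctrl.get_obs()['eef_pos'],ctrl.get_obs()['q'])
E
```

```text
time_s: 17.23
eef_pos: [0.4498, -0.0905, 0.1783]
eef_rot: [0.707, -0.707, 0.0, -0.0]
wrist_force: [0.3, 0.5, -1.0]
opening: 1.0
time_s: 18.1
eef_pos: [0.3814, -0.3005, 0.1772]
eef_rot: [-0.707, 0.707, -0.001, 0.001]
wrist_force: [-0.5, -0.4, 0.1]
opening: 0.998
white_jar_mid top 0.86 [0.5357 0.031 ] [-0.4  0.1  0.4 -0.1]
white_jar_mid scene 0.95 [0.5341 0.0286] [-0.6 -0.5  0.5  0.5]
    both [0.5347 0.0297]
tub top 0.78 [0.5306 0.1476] [ 0.3  0.  -0.3 -0. ]
tub scene 0.97 [0.5288 0.1416] [-0.2 -0.7  0.2  0.6]
    both [0.5294 0.1447]
label_reel top 0.59 [ 0.5397 -0.0827] [ 0.1 -0.1 -0.1  0.1]
label_reel scene 0.59 [ 0.5412 -0.0877] [-0.7 -0.7  0.7  0.6]
    both [ 0.5407 -0.0857]
brown_bottle_mid top 0.75 [ 0.4435 -0.0898] [-0.3 -1.6  0.3  1.7]
brown_bottle_mid scene 0.59 [ 0.4506 -0.0996] [-0.6 -2.3  0.7  2.3]
    both [ 0.4479 -0.0956]
red_jar_mid top none
red_jar_mid scene 0.86 [ 0.3827 -0.2975] [-0.7 -1.3  0.8  1.3]
    both [ 0.3827 -0.2975]
red_jar_mid 0.73 [397 200 480 265] [ 0.4631 -0.0653] [ 14.9   9.5 -13.3 -10.2]
red_jar_mid 0.66 [242 151 279 193] [ 0.3833 -0.2946] [-1.2 -0.9  1.2  1. ]
[ 0.38211211 -0.29851062  0.17728112] [-9.08561807e-01  1.36632778e-03  1.85424243e+00 -2.10889132e-05
  1.28593605e+00 -2.47884737e+00]
```

View pics/w6.png

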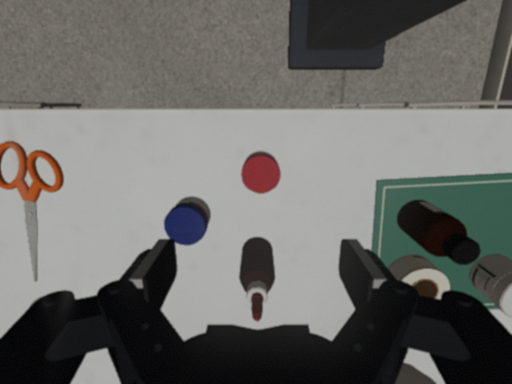

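View pics/b_scene.png

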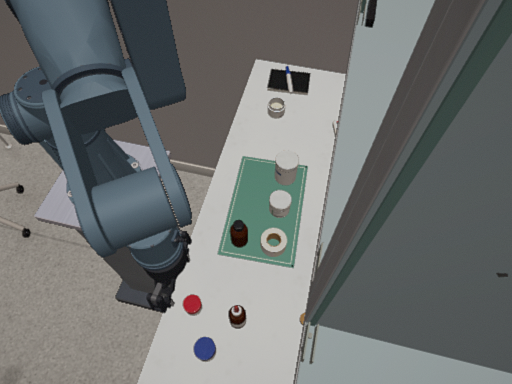

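View pics/b_top.png

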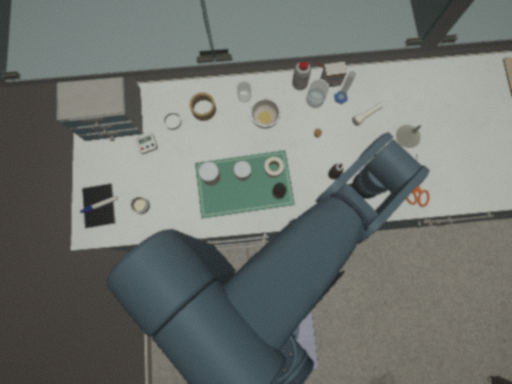

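```bash
python3 -m pendant '[0.001,0,-0.03,0,0,0,0.0854,0,0,-0.03,0,0,0,0.0854,0,0,-0.03,0,0,0,0.0854,0,0,-0.03,0,0,0,0.0854,0,0,-0.025,0,0,0,0.0854,0,0,-0.015,0,0,0,0.0854,0,0,-0.008,0,0,0,0.0854,0,0,0,0,0,0,0.0854]'
```

```text
time_s: 19.8
eef_pos: [0.3831, -0.2987, 0.0093]
eef_rot: [0.707, -0.707, 0.0, -0.0]
wrist_force: [0.0, -0.3, 0.3]
opening: 0.997
```

```bash
python3 -m pendant '[0,0,-0.001,0,0,0,0.03,0,0,0,0,0,0,0.03,0,0,0,0,0,0,0.03,0,0,0,0,0,0,0.03,0,0,0,0,0,0,0.03,0,0,0,0,0,0,0.03,0,0,0,0,0,0,0.03,0,0,0,0,0,0,0.03]'; python3 -m pendant '[0,0,0.02,0,0,0,0.03,0,0,0.02,0,0,0,0.03,0,0,0.02,0,0,0,0.03,0,0,0,0,0,0,0.03]'; python3 -m pendant '[0,0,0.04,0,0,0,0.03,0,0,0.04,0,0,0,0.03,0,0,0.02,0,0,0,0.03,0,0,0,0,0,0,0.03]'; python3 - <<'E'
from h import *
snap('wrist','w7')
E
```

```text
time_s: 20.8
eef_pos: [0.3844, -0.2992, 0.0106]
eef_rot: [-0.707, 0.708, 0.001, 0.001]
wrist_force: [-1.4, 4.9, 19.4]
opening: 0.35
time_s: 21.3
eef_pos: [0.3841, -0.2999, 0.07]
eef_rot: [-0.706, 0.708, 0.001, 0.001]
wrist_force: [1.0, 0.6, 0.1]
opening: 0.349
time_s: 21.8
eef_pos: [0.3836, -0.2994, 0.169]
eef_rot: [-0.706, 0.708, 0.0, 0.001]
wrist_force: [-0.2, -0.4, -0.7]
opening: 0.347
```

View pics/w7.png

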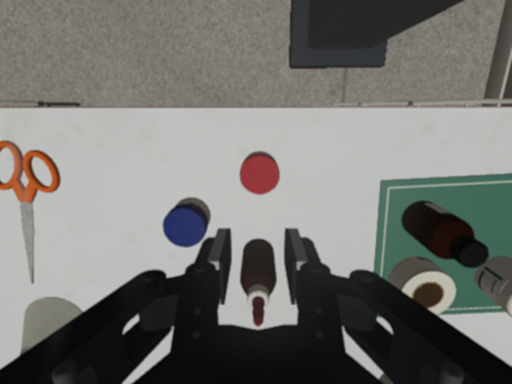

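```bash
python3 -m pendant '[0,0,-0.04,0,0,0,0.0854,0,0,-0.04,0,0,0,0.0854,0,0,-0.04,0,0,0,0.0854,0,0,-0.025,0,0,0,0.0854,0,0,-0.015,0,0,0,0.0854,0,0,0,0,0,0,0.0854]'; python3 - <<'E'
from h import *
a=snap('wrist','w8');b=snap('scene')
cv2.imwrite('pics/s8.png',cv2.resize(b[250:384,100:300,::-1],None,fx=4,fy=4,interpolation=2))
print(ctrl.get_obs()['eef_pos'],proj(cam('wrist'),[ctrl.get_obs()['eef_pos']]))
E
```

```text
time_s: 22.6
eef_pos: [0.382, -0.2973, 0.0066]
eef_rot: [0.708, -0.706, 0.001, 0.001]
wrist_force: [0.0, 0.0, 0.3]
opening: 1.0
[ 0.38326036 -0.29888729  0.00856005] [[256.88563015 222.80186227]]
```

View pics/w8.png

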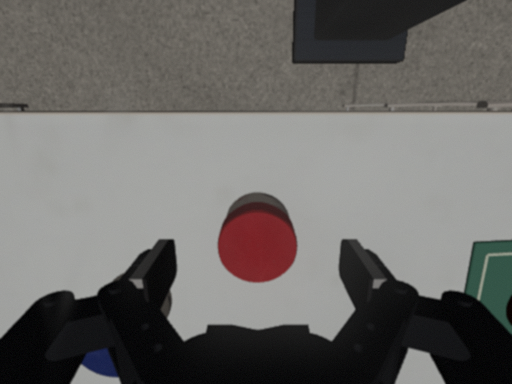

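View pics/s8.png

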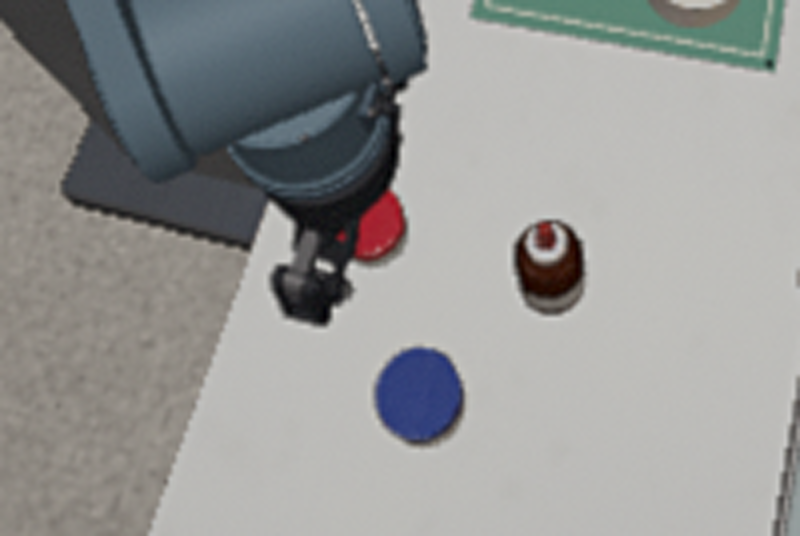

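```bash
python3 -m pendant '[0,0,-0.01,0,0,0,0.0854,0,0,-0.005,0,0,0,0.0854,0,0,0,0,0,0,0.0854]'; python3 -m pendant '[0,0,-0.005,0,0,0,0.0854,0,0,-0.005,0,0,0,0.0854,0,0,-0.003,0,0,0,0.0854,0,0,0,0,0,0,0.0854]';  python3 - <<'E'
from h import *
a=snap('wrist','w9')
E
```

```text
time_s: 23.08
eef_pos: [0.3829, -0.2984, -0.007]
eef_rot: [0.707, -0.707, 0.0, -0.0]
wrist_force: [-0.1, -0.2, -0.2]
opening: 1.001
time_s: 23.58
eef_pos: [0.3829, -0.2984, -0.0201]
eef_rot: [0.707, -0.707, 0.0, -0.0]
wrist_force: [0.2, 0.5, 0.8]
opening: 1.001
```

View pics/w9.png

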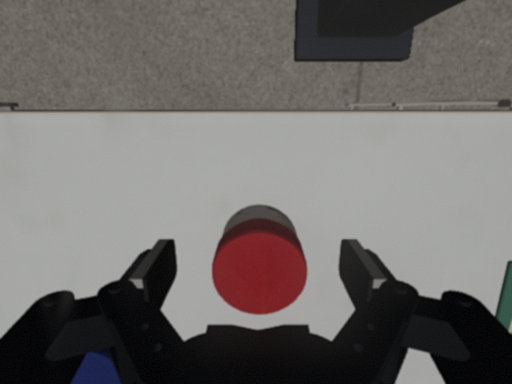

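```bash
python3 - <<'E'
from h import *
wfit('red_jar_mid'); o=[ctrl.get_obs()['eef_pos'] for _ in range(3)]; print(o)
cm=cam('wrist'); print(ray(cm,(260,266),.04))
E
python3 -m pendant '[0,0,-0.002,0,0,0,0.06,0,0,0,0,0,0,0.055,0,0,0,0,0,0,0.05,0,0,0,0,0,0,0.03,0,0,0,0,0,0,0.03,0,0,0,0,0,0,0.03,0,0,0,0,0,0,0.03]'; python3 - <<'E'
from h import *
a=snap('wrist','w10')
E
```

```text
red_jar_mid 0.78 [212 204 308 314] [ 0.3838 -0.2971] [-0.6 -2.3  0.6  2.3]
[array([ 0.38311671, -0.29872109, -0.01966016]), array([ 0.38311671, -0.29872109, -0.01966016]), array([ 0.38311671, -0.29872109, -0.01966016])]
[ 0.37845913 -0.29713526  0.04      ]
time_s: 24.6
eef_pos: [0.3832, -0.2988, -0.0214]
eef_rot: [-0.707, 0.707, -0.0, 0.0]
wrist_force: [-1.2, 0.7, 5.1]
opening: 0.496
```

View pics/w10.png

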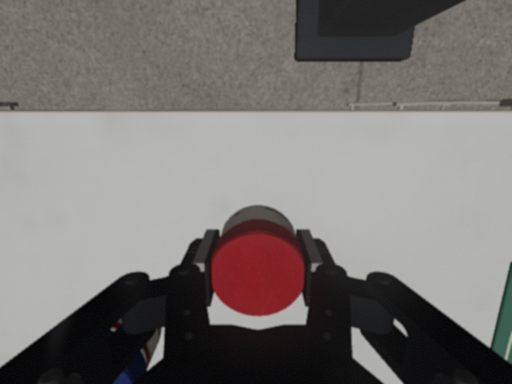

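```bash
python3 -m pendant '[0,0,0.02,0,0,0,0.03,0,0,0.03,0,0,0,0.03,0,0,0.05,0,0,0,0.03,0,0.02,0.05,0,0,0,0.03,0.015,0.04,0,0,0,0,0.03,0.02,0.04,0,0,0,0,0.03,0.02,0.04,0,0,0,0,0.03,0.02,0.04,0,0,0,0,0.03,0.02,0.04,0,0,0,0,0.03,0.02,0.04,0,0,0,0,0.03,0.02,0.04,0,0,0,0,0.03,0.017,0.03,0,0,0,0,0.03]'; python3 -m pendant '[0,0,0,0,0,0,0.03,0,0,0,0,0,0,0.03]'; python3 - <<'E'
from h import *
a=snap('wrist','w11')
b=snap('scene'); cv2.imwrite('pics/s11.png',cv2.resize(b[130:280,180:360,::-1],None,fx=4,fy=4,interpolation=2))
b=snap('top'); cv2.imwrite('pics/t11.png',cv2.resize(b[130:230,180:310,::-1],None,fx=5,fy=5,interpolation=2))
print(ctrl.get_obs()['eef_pos'])
E
```

```text
time_s: 26.15
eef_pos: [0.5352, 0.0332, 0.1277]
eef_rot: [0.707, -0.707, 0.0, 0.0]
wrist_force: [0.6, -0.2, -0.3]
opening: 0.492
time_s: 26.4
eef_pos: [0.5344, 0.0312, 0.1277]
eef_rot: [-0.707, 0.707, -0.001, -0.0]
wrist_force: [-0.1, 0.4, -1.2]
opening: 0.493
[0.5346013  0.0304925  0.12807123]
```

View pics/w11.png

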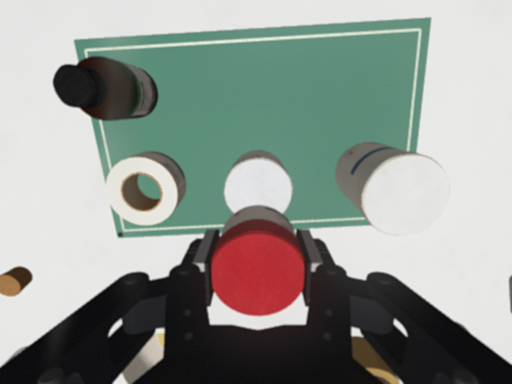

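View pics/s11.png

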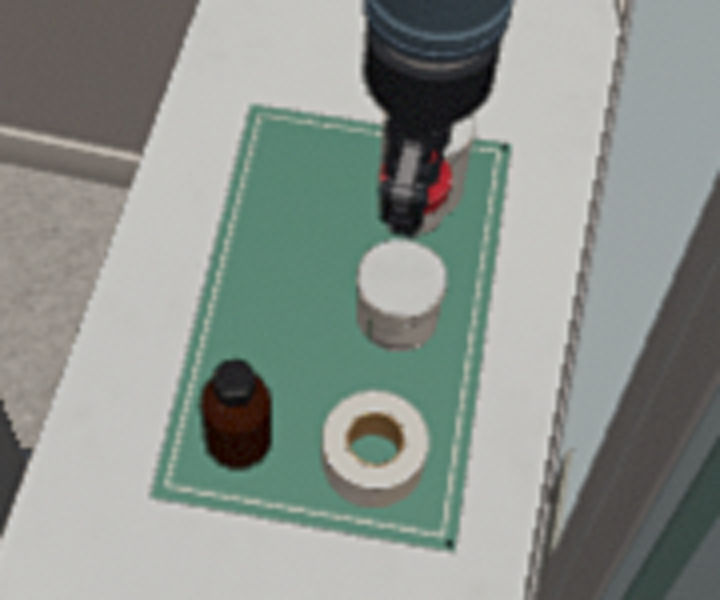

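View pics/t11.png

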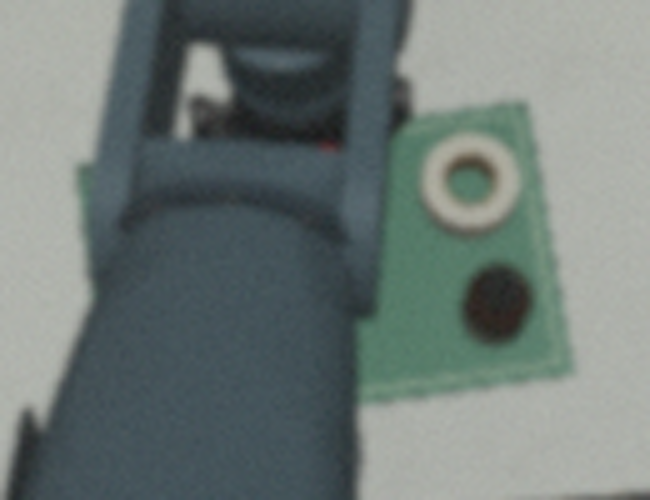

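```bash
python3 - <<'E'
from h import *
cm=cam('wrist'); im=snap('wrist')
wfit('red_jar_mid',.1495)
# white lid front edge: circle left/right extents and red circle
for x,y in ((.535,.0315),):
    print(bb(proj(cm,cyl(x,y,.003,.031,.058))))
L=ctrl.silhouettes('white_jar_mid','wrist')
for d in L[:2]: print(d['score'],d['bbox'])
cv2.imwrite('pics/w12.png',cv2.resize(im[130:330,170:350,::-1],None,fx=3,fy=3,interpolation=2))
E
```

```text
red_jar_mid 0.57 [212 205 305 316] [0.5356 0.0314] [-2.6 -2.3  2.6  2.6]
[223.68985424 148.95211607 292.71034548 224.87534076]
0.86 [225.0, 154.2, 298.3, 211.1]
```

View pics/w12.png

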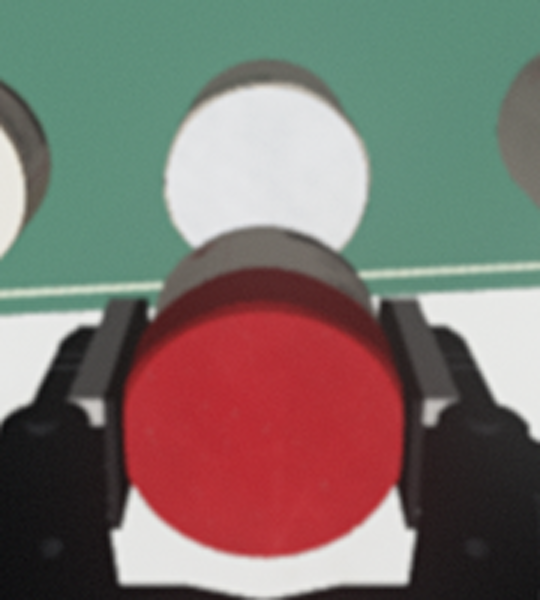

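```bash
python3 -m pendant '[0,0.001,-0.03,0,0,0,0.03,0,0,-0.03,0,0,0,0.03,0,0,-0.018,0,0,0,0.03,0,0,-0.007,0,0,0,0.03,0,0,0,0,0,0,0.03]'; python3 -m pendant '[0,0,-0.0015,0,0,0,0.03,0,0,0,0,0,0,0.03]'; python3 -m pendant '[0,0,-0.001,0,0,0,0.03,0,0,0,0,0,0,0.03]'
```

```text
time_s: 27.38
eef_pos: [0.5352, 0.0323, 0.0434]
eef_rot: [-0.707, 0.707, -0.0, 0.0]
wrist_force: [-1.1, 0.3, -1.1]
opening: 0.495
time_s: 27.62
eef_pos: [0.5357, 0.0323, 0.0425]
eef_rot: [-0.707, 0.707, 0.0, 0.001]
wrist_force: [-0.1, -0.7, -0.6]
opening: 0.494
time_s: 27.88
eef_pos: [0.5351, 0.0324, 0.0409]
eef_rot: [-0.707, 0.707, -0.0, 0.0]
wrist_force: [0.5, 0.2, -1.1]
opening: 0.49
```

```bash
python3 -m pendant '[0,0,-0.001,0,0,0,0.03,0,0,0,0,0,0,0.03]'; python3 -m pendant '[0,0,-0.001,0,0,0,0.03,0,0,0,0,0,0,0.03]'
```

```text
time_s: 28.12
eef_pos: [0.535, 0.0324, 0.0397]
eef_rot: [0.707, -0.707, 0.0, -0.0]
wrist_force: [-0.4, -0.2, -1.4]
opening: 0.491
time_s: 28.38
eef_pos: [0.5354, 0.0324, 0.0396]
eef_rot: [-0.707, 0.707, -0.0, 0.0]
wrist_force: [-2.4, -0.3, 6.9]
opening: 0.494
```

```bash
python3 -m pendant '[0,0,0.0005,0,0,0,0.06,0,0,0,0,0,0,0.0854,0,0,0,0,0,0,0.0854,0,0,0,0,0,0,0.0854,0,0,0,0,0,0,0.0854,0,0,0.02,0,0,0,0.0854,0,0,0.04,0,0,0,0.0854,0,0,0.04,0,0,0,0.0854,-0.02,-0.02,0.02,0,0,0,0.0854]';python3 -m pendant '[-0.007,-0.04,0,0,0,0,0.0854,-0.007,-0.04,0,0,0,0,0.0854,-0.007,-0.04,0,0,0,0,0.0854,-0.007,-0.04,0,0,0,0,0.0854,-0.007,-0.04,0,0,0,0,0.0854,-0.007,-0.04,0,0,0,0,0.0854,-0.007,-0.04,0,0,0,0,0.0854,-0.007,-0.04,0,0,0,0,0.0854,-0.007,-0.04,0,0,0,0,0.0854,-0.008,-0.04,0,0,0,0,0.0854,0,0,0,0,0,0,0.0854]'; python3 - <<'E'
from h import *
both([('white_jar_mid',.003),('red_jar_mid',.061)],'c_')
wfit('blue_jar_mid',0,'w13'); wfit('dropper_mid')
print(ctrl.get_obs()['eef_pos'],ctrl.get_obs()['q'])
E
```

```text
time_s: 29.5
eef_pos: [0.5169, 0.0125, 0.162]
eef_rot: [-0.707, 0.707, 0.002, 0.001]
wrist_force: [-0.2, -0.2, 0.2]
opening: 1.001
time_s: 30.88
eef_pos: [0.4431, -0.3903, 0.1591]
eef_rot: [-0.707, 0.707, -0.001, 0.001]
wrist_force: [0.3, 1.5, -0.2]
opening: 1.0
white_jar_mid top 0.5 [0.5263 0.0317] [-1.4 -3.4  1.5  3.4]
white_jar_mid scene 0.59 [0.534 0.022] [-1.1 -2.6  1.   2.5]
    both [0.5311 0.0264]
red_jar_mid top 0.62 [0.5389 0.0309] [-0.7 -0.8  0.7  0.8]
red_jar_mid scene 0.75 [0.536  0.0264] [-0.2  0.2  0.2 -0.2]
    both [0.537  0.0284]
blue_jar_mid 0.82 [237 152 283 202] [ 0.4461 -0.3836] [-0.6 -1.3  0.6  1.3]
dropper_mid 0.64 [311 198 363 255] [ 0.4761 -0.3172] [-14.8 -19.6   9.3  15.2]
[ 0.4443521  -0.38707214  0.15939307] [-9.17882317e-01  2.52639746e-01  1.61145532e+00  2.60030217e-05
  1.27732154e+00 -2.48886500e+00]
```

View pics/w13.png

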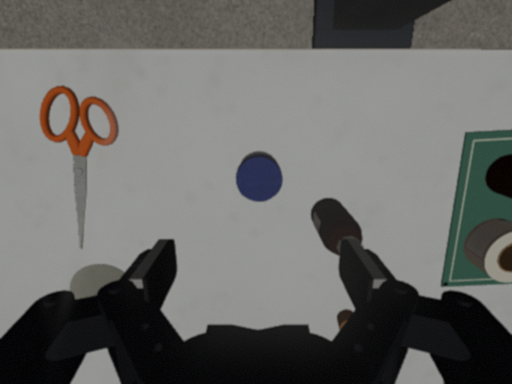

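View pics/c_scene.png

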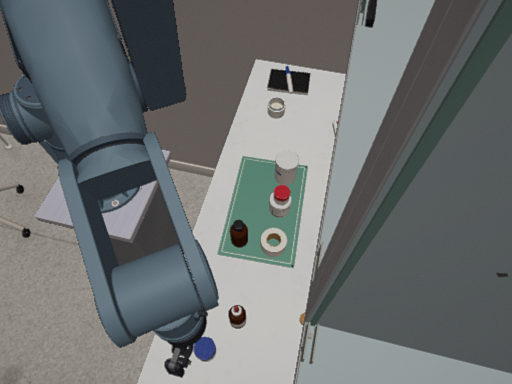

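```bash
python3 - <<'E'
from h import *
cm=cam('wrist'); print(ray(cm,(327,214),0), ray(cm,(318,201),0), ray(cm,(311,213),0.005))
E
```

```text
[ 5.01946636e-01 -2.98135299e-01 -5.55111512e-17] [ 0.48441048 -0.31071368  0.        ] [ 0.49859355 -0.31963273  0.005     ]
```

```bash
python3 -m pendant '[0,0,-0.03,0,0,0,0.0854,0,0,-0.03,0,0,0,0.0854,0,0,-0.03,0,0,0,0.0854,0,0,-0.03,0,0,0,0.0854,0,0,-0.025,0,0,0,0.0854,0,0,-0.015,0,0,0,0.0854,0,0,0,0,0,0,0.0854]'; python3 -m pendant '[0,0,-0.01,0,0,0,0.0854,0,0,-0.007,0,0,0,0.0854,0,0,0,0,0,0,0.0854]'; python3 -m pendant '[0,0,0,0,0,0,0.07,0,0,0,0,0,0,0.06,0,0,0,0,0,0,0.055,0,0,0,0,0,0,0.035,0,0,0,0,0,0,0.035,0,0,0,0,0,0,0.035,0,0,0,0,0,0,0.035]';python3 - <<'E'
from h import *
a=snap('wrist','w14')
E
```

```text
time_s: 32.25
eef_pos: [0.4436, -0.3868, -0.0017]
eef_rot: [0.708, -0.707, 0.001, 0.0]
wrist_force: [0.0, -0.6, -0.7]
opening: 1.003
time_s: 32.62
eef_pos: [0.4438, -0.3873, -0.0181]
eef_rot: [0.707, -0.707, 0.0, -0.0]
wrist_force: [-0.6, 1.6, 0.1]
opening: 1.0
time_s: 33.5
eef_pos: [0.4444, -0.3881, -0.0172]
eef_rot: [-0.707, 0.707, -0.0, 0.001]
wrist_force: [-0.3, -0.2, 4.5]
opening: 0.548
```

View pics/w14.png

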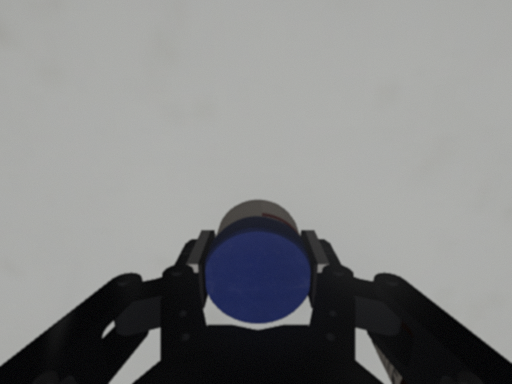

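```bash
python3 -m pendant '[0,0,0.02,0,0,0,0.035,0,0,0.03,0,0,0,0.035,0,0,0.05,0,0,0,0.035,0,0,0.05,0,0,0,0.035,0,0.025,0,0,0,0,0.035,0,0.045,0,0,0,0,0.035,0,0.045,0,0,0,0,0.035,0,0.045,0,0,0,0,0.035,0,0.045,0,0,0,0,0.035,0,0.045,0,0,0,0,0.035,0,0.045,0,0,0,0,0.035,0,0.045,0,0,0,0,0.035]'; python3 -m pendant '[-0.001,0.045,0,0,0,0,0.035,-0.001,0.045,0,0,0,0,0.035,-0.001,0.045,0,0,0,0,0.035,-0.001,0.035,0,0,0,0,0.035,0,0.017,0,0,0,0,0.035,0,0,-0.03,0,0,0,0.035,0,0,0,0,0,0,0.035]'; python3 - <<'E'
from h import *
a=snap('wrist','w15')
o=ctrl.get_obs(); print(o['eef_pos'],o['opening'])
E
```

```text
time_s: 35.05
eef_pos: [0.4436, -0.0462, 0.1329]
eef_rot: [-0.707, 0.707, -0.0, 0.0]
wrist_force: [-1.0, -0.1, -0.5]
opening: 0.549
time_s: 35.92
eef_pos: [0.4377, 0.1395, 0.1009]
eef_rot: [-0.707, 0.707, -0.002, -0.002]
wrist_force: [0.3, -1.4, -0.7]
opening: 0.549
[0.43889441 0.13936917 0.10209264] 0.5499509094499287
```

View pics/w15.png

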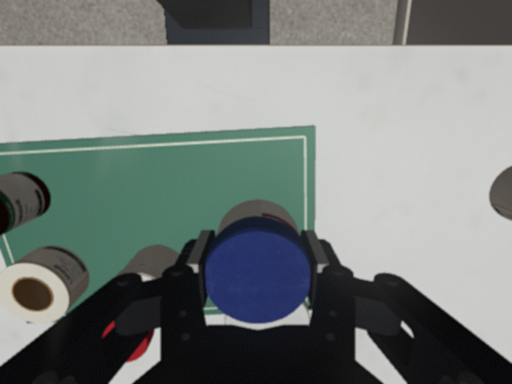

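```bash
python3 -m pendant '[-0.002,0,-0.03,0,0,0,0.035,0,0,-0.03,0,0,0,0.035,0,0,-0.025,0,0,0,0.035,0,0,0,0,0,0,0.035]'; python3 -m pendant '[0,0,-0.015,0,0,0,0.035,0,0,-0.01,0,0,0,0.035,0,0,-0.004,0,0,0,0.035,0,0,0,0,0,0,0.035]';python3 -m pendant '[0,0,-0.0015,0,0,0,0.035,0,0,0,0,0,0,0.035]'
```

```text
time_s: 36.48
eef_pos: [0.4371, 0.139, 0.0169]
eef_rot: [-0.707, 0.707, -0.001, -0.0]
wrist_force: [-0.7, -0.1, -0.9]
opening: 0.549
time_s: 36.98
eef_pos: [0.4379, 0.1394, -0.0119]
eef_rot: [-0.707, 0.707, -0.0, 0.0]
wrist_force: [-0.9, 0.7, 0.4]
opening: 0.547
time_s: 37.22
eef_pos: [0.4382, 0.1394, -0.0131]
eef_rot: [0.707, -0.707, 0.0, -0.0]
wrist_force: [0.4, -0.0, -1.7]
opening: 0.55
```

```bash
python3 -m pendant '[0,0,-0.0015,0,0,0,0.035,0,0,0,0,0,0,0.035]';python3 -m pendant '[0,0,-0.001,0,0,0,0.035,0,0,0,0,0,0,0.035]'
```

```text
time_s: 37.48
eef_pos: [0.4385, 0.1394, -0.0142]
eef_rot: [0.707, -0.707, -0.0, -0.0]
wrist_force: [-1.9, -0.2, 4.6]
opening: 0.551
time_s: 37.72
eef_pos: [0.4386, 0.1394, -0.0143]
eef_rot: [-0.707, 0.707, 0.0, 0.0]
wrist_force: [-6.6, -1.5, 17.7]
opening: 0.55
```

Seated. Release, rise, and back off to the side so all cameras see the mat.

```bash
python3 -m pendant '[0,0,0.001,0,0,0,0.06,0,0,0,0,0,0,0.0854,0,0,0,0,0,0,0.0854,0,0,0,0,0,0,0.0854,0,0,0,0,0,0,0.0854,0,0,0.03,0,0,0,0.0854,0,0,0.05,0,0,0,0.0854,0,0,0.05,0,0,0,0.0854,0,0,0.05,0,0,0,0.0854]';python3 -m pendant '[0,0.04,0,0,0,0,0.0854,0,0.04,0,0,0,0,0.0854,0,0.04,0,0,0,0,0.0854,-0.02,0.04,0,0,0,0,0.0854,-0.03,0.04,0,0,0,0,0.0854,-0.03,0.04,0,0,0,0,0.0854,0,0,0,0,0,0,0.0854,0,0,0,0,0,0,0.0854]'; python3 - <<'E'
from h import *
print(ctrl.get_obs()['eef_pos'])
both([('white_jar_mid',.003),('red_jar_mid',.061),('tub',.003),('label_reel',.003),('brown_bottle_mid',0.003),('blue_jar_mid',.003),('dropper_mid',0),('open_jar_mid',0)],'d_')
for c in('top','scene'):
    im=cv2.imread(f'pics/d_{c}.png'); a=im[130:230,180:310] if c=='top' else im[130:280,180:330]
    cv2.imwrite(f'pics/e_{c}.png',cv2.resize(a,None,fx=4,fy=4,interpolation=2))
E
```

```text
time_s: 38.85
eef_pos: [0.4377, 0.1394, 0.1668]
eef_rot: [-0.707, 0.707, -0.0, 0.0]
wrist_force: [0.7, 0.6, 0.4]
opening: 1.004
time_s: 39.85
eef_pos: [0.3581, 0.3791, 0.1651]
eef_rot: [-0.707, 0.707, 0.0, 0.0]
wrist_force: [-0.2, -0.6, 0.6]
opening: 1.002
[0.35812911 0.37909552 0.16509409]
white_jar_mid top 0.46 [0.5282 0.0316] [-0.4 -1.9  0.4  1.9]
white_jar_mid scene 0.61 [0.5354 0.0223] [-0.6 -2.6  0.6  2.5]
    both [0.5327 0.0266]
red_jar_mid top 0.48 [0.5371 0.031 ] [-0.7 -0.3  0.7  0.3]
red_jar_mid scene 0.62 [0.5363 0.0249] [-0.2 -1.4  0.2  1.3]
    both [0.5365 0.0277]
tub top 0.92 [0.5287 0.1476] [-0.7 -0.5  0.7  0.5]
tub scene 0.75 [0.5284 0.1434] [-0.2 -0.2  0.1  0.1]
    both [0.5285 0.1456]
label_reel top 0.79 [ 0.5397 -0.0827] [ 0.1 -0.1 -0.1  0.1]
label_reel scene 0.64 [0.4442 0.4006] [-1.6 -0.4  1.5  0.3]
    both [0.4943 0.139 ]
brown_bottle_mid top 0.62 [ 0.4435 -0.0898] [-0.3 -1.6  0.3  1.7]
brown_bottle_mid scene 0.64 [ 0.4509 -0.101 ] [-0.6 -2.8  0.7  2.8]
    both [ 0.4481 -0.0964]
blue_jar_mid top 0.75 [0.4472 0.4016] [ 0.4  0.4 -0.4 -0.4]
blue_jar_mid scene 0.8 [0.4399 0.1365] [ 0.1 -0.6 -0.1  0.6]
    both [0.4337 0.2867]
dropper_mid top 0.75 [ 0.489  -0.2892] [-1.8 -2.7  1.6  2.9]
dropper_mid scene 0.73 [ 0.5046 -0.3104] [-1.5 -3.9  1.7  4.2]
    both [ 0.5002 -0.3043]
open_jar_mid top 0.74 [0.4479 0.4041] [-1.5 -1.9  1.6  1.9]
open_jar_mid scene none
    both [0.4479 0.4041]
```

View pics/e_top.png

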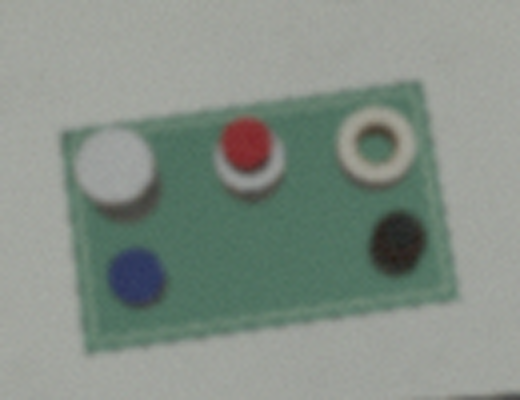

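View pics/e_scene.png

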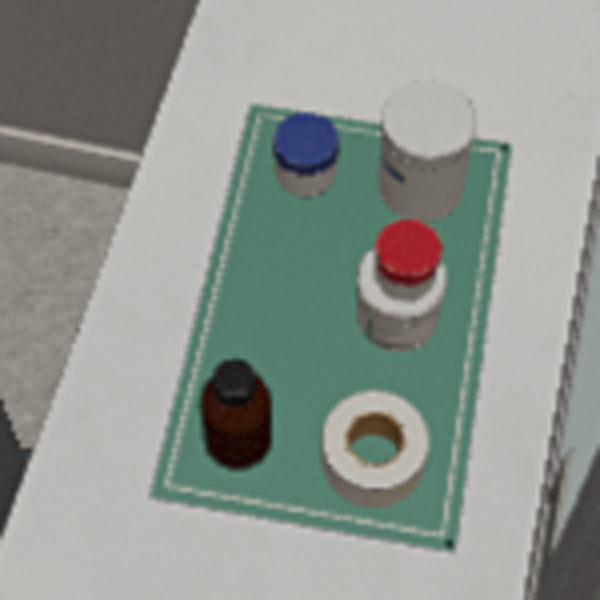

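```bash
python3 -c "
from bench import ctrl
print(ctrl.hand_in())"
```

```text
the job is handed in; nothing more can be done
None
```

The mat is set out as asked and I handed the job in at about 41 s of the 144 s allowed. The hand-in reports no verdict, so what follows rests on my last camera checks.

**What I did:**
- **White jar:** stands half-way between the roll and the tub. Before I stacked on it, it measured (0.535, 0.030) against their midpoint of (0.5345, 0.030).
- **Red jar:** sits centred on the white lid, about 3 mm off by the cameras.
- **Brown bottle:** stands in front of the roll, gap about 3 cm, sideways error near zero going by where I let go. The cameras' fit put it at (0.448, -0.096), a few mm from that point, because a plain cylinder fits a bottle poorly.
- **Blue jar:** stands in front of the tub, gap about 3 cm. The scene camera puts it at (0.440, 0.137).
- **Bystanders:** the roll, tub, dropper bottle and open jar measured the same as at the start, within a few mm. Everything looks upright and let go, and the gripper is clear.

**What went wrong or disagreed:**
- **Finger length:** the real fingertips sit about 3 cm behind the stated tool point. Because of this the bottle was first held by its shoulder and slipped about 1 cm in the grip. The first try at the red jar closed on top of its lid and missed. I corrected the height for the red and blue jars.
- **Wrist camera:** it reads about 4–7 mm further left than the other two cameras, still within the tolerance.
- **Wrong detections:** in the last check the networks twice took the open jar for something else: once for the label roll (scene camera) and once for the blue jar (top camera). The white jar's fits after stacking were also off because the red jar partly hides it. I went by the pictures for these.

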